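# Set and lock the length stop to a sample bar

## Robot

A 6-joint arm with a two-finger parallel gripper is mounted at the origin on a cart in front of the work surface, level with it; the furniture and walls round the work are solid. World frame = base frame: x ahead of the robot, y to its left, z up, the work surface at z = 0. Lengths are in m, angles in rad, forces in N, time in s.
With the tool pointing down it reaches from about 0.25 to 0.775 m from the base axis. Payload 8.9 kg.
Tool frame: the origin (TCP) lies between the finger pads; the fingertips stand 11 mm ahead of it and the grasp point (between the pads) lies 8 mm behind it; z points along the fingers, y is the line along which they close (so a half turn about z gives the same grasp; the last joint's range is limited). The gripper opens to 85 mm and grips with 20 to 120 N. Pads are 22 mm wide; open, the fingers measure 114 mm over their backs; the gripper's body (76 mm by 85 mm) begins 54 mm behind the grasp point. The pads swing forward as they close: fully open they stand 13 mm farther back than shut.
Start: joints at [-1.471, 0.291, -0.153, 1.127, 0, 1.431], TCP at [0.124, -0.51, 0.242] pointing down, gripper open.
Joint ranges: [-2.52, 2.52], [-0.91, 1.74], [-1.3, 1.37], [-1.96, 2.02], [-1.52, 1.47], [-3.14, 3.14]. Speed limits (rad/s): [2.22, 2.22, 2.79, 3.14, 3.14, 3.14].

## Interface

Orientations are given as a unit quaternion [w, x, y, z].
In Python, from rig import robot gives the robot as it stands. The module is installed in compiled form; this text tells all that it offers.
- The arm moves only by the tool drive_tool, never from a script. Its argument "deltas" is a list of rows, each a list of 6 numbers: the shift along the tool's x, y, z as a fraction of full scale, then the turn, a rotation vector about the tool's x, y, z as a fraction of full scale. In form: [[x, y, z, rx, ry, rz], ...]. A call has 1 to 20 rows; each row shifts and turns the commanded pose from where the row before left it, along the tool's axes as they then stand; what a row does not reach is not made up. Full scale, the value 1, is 50 mm for a shift and pi rad for a turn. A row lasts 1/10 s, in which the tool goes at most 50 mm and 8.59 degrees, less where a joint would pass 70% of its speed; a pose out of reach is approached as far as the arm can. A call with a number of a shift or a turn outside -1 to 1 is refused whole. A call with a gripper value outside its range is refused whole. "fingers" is the opening, from 0 (shut) to 1 (fully open), set as the call begins (left out, the last holds). The fingers move at their own pace and stop on an object; "force" is the grip in N (left out, the last holds). Time passes only in rows, so rows that do not move let the fingers close. It gives the time, the measured TCP pose, the force, the opening and the grip force at its end, in the units of the state.
- robot.sense(): the state, without advancing time (a new reading comes with each control period).
- robot.camera(name): name is "side" or "top" or "wrist"; returns a dict with "image" (420x560x3 uint8, blue, green, red), "z_map" (420x560 float32, m along the optical axis (not along the pixel's ray), 0 where there is no reading), "camera_matrix" (3x3 intrinsics, pixels), "R" (3x3) and "t" (3): a world point X has camera coordinates R X + t. Camera axes: x right, y down, z forward; pixel columns grow to the right and rows downward; lengths in m; the calibration is good to about 2 mm. The wrist camera is an equidistant fisheye: a pixel r from the principal point sees the ray r / f radians off the axis. A picture is of the moment at which its call begins.
- robot.sign_off(): hands the job in; it is judged then, once.
The state is a dict: "time_s": time; "joint_positions": joint angles; "qvel": joint speeds; "tau": joint torques, N m; "tcp_pos": TCP position; "ee_rot": TCP orientation; "wrist_force": force on the tool from outside, world axes, zero at the start; "wrist_torque": the same for the moment, N m; "gripper_width": finger opening in m; "grasp_force": force on a finger pad.
Only numpy, scipy, OpenCV 4.12 (cv2) and the standard library are available. Lean on these libraries where they do the work, as an engineer would, in place of code of your own. Each camera call takes 0.05 s, during which the arm holds its last target. There are 200 camera calls.

## Task

Set the length stop on the bench to the sample bar lying in its channel: slide the stop along its rail, knob still loose, until the bar is pinched with no gap between the stop and the fixed end stop, then turn the clamp knob on the stop clockwise until it is tight, so that the stop is locked there, and let go. Leave the caliper, brush and glue stick near it where they are.

Things in the scene. Friction and masses are not known exactly. Their poses are not given: they have to be found in the camera images.
- fixture: fixed length-stop fixture, base plate 100 (x) x 290 (y) x 10 mm. Origin on the bench (z = 0), plate spans x -52..48, y -145..145 mm. Rail along its y: x 4..34 mm, top at z 23. Channel for the bar: x -40..4 mm, floor at z 10, fence top at z 20. Dark fixed end stop at the -y end: working face at y = -120 mm, 84 x 23 mm, top at z 46. Yaw -0.5 to 0.2 rad.
- stop (a joint): travel of the sliding stop along the rail, m; 0 at the far (+y) end, grows towards the fixed end stop (fixture -y), up to 0.105; starts at 0 to 0.045; reads 0.080 with the 120 mm bar pinched. With the knob loose it slides against about 2.5 N of friction; knob tight: held by over 20 N of friction.
- stop_face (a point): point on the sliding stop's working face (looks to fixture -y), over the middle of the channel, 20 mm above the bench; axes as the fixture's. The stop is a dark steel saddle: fixture x -38..44 mm, 50 mm long (0..50 mm to +y from this face), top 52 mm above the bench.
- knob (a joint): angle of the clamp knob, rad; 0 fully loose, grows clockwise seen from above (tightening); starts at 0 to 0.3. Its screw meets the rail at 0.7, it counts as tight from 1.2, hard end at 1.6. Turning takes about 0.25 N m, rising to 0.4 N m when tight; it stays where left.
- knob_grip (a point): centre of the clamp knob's black bar handle, on the knob's axis, 79 mm above the bench, 25 mm to fixture +y from the stop's face, at fixture x = 19 mm. The handle is 66 mm long, 14 mm thick, 26 mm high (66 to 92 mm above the bench), long along this point's x axis, which is the fixture's x axis at angle 0. The point turns with the knob; z up.
- sample: the sample bar, loose aluminium profile 40 (x) x 120 (y) x 20 mm, about 0.2 kg, lying along the channel. Origin at the centre of its underside, axes as the fixture's to within a few degrees. It starts 4 to 20 mm short of the fixed end stop and slides when pushed.
- sample_end (a point): centre of the bar's +y end face (towards the sliding stop)
- sample_foot (a point): centre of the bar's -y end face (towards the fixed end stop)
- end_face (a point): point on the fixed end stop's working face, over the middle of the channel, 20 mm above the bench; axes as the fixture's
- caliper: bystander: digital caliper 72 x 232 x 16 mm lying behind the fixture; origin under its middle
- brass_brush: bystander: brush 13 x 145 x 18 mm lying between robot and fixture; origin under its middle
- glue_stick: bystander: glue stick standing upright, 30 mm wide, 92 mm high, behind the fixture; origin under its middle
- printer_side (a point): fixed point on the bench at the left side of the nearest of two tall fixed 3D printers, which fill the bench from here to the right (-y), with uprights, beams and spools over 0.4 m high behind x = 0.4 and low beds in front. An arm that starts right of them must not swing straight through: a path within 0.38 m of the base axis, fingers 0.34 m or more above the bench, is clear.
Mind the look-alikes: they are no part of the job. There is more than one size of the sample; the job needs the largest.

How it is judged:
On the way:
1. the bar is pinched between the sliding stop and the fixed end stop while the knob is still loose (under 0.7 rad) (y of stop_face in the frame of sample_end below 0.003 m and y of sample_foot in the frame of end_face below 0.003 m and value of joint knob below 0.7 rad), for 0.1 s.
At the end, for the whole second after the job is handed in: The bar lies flat in the channel with at most 3 mm between it and the fixed end stop and at most 3 mm between it and the sliding stop; the clamp knob is tight (turned clockwise past 1.2 rad); everything is at rest (y of stop_face in the frame of sample_end below 0.003 m and y of sample_foot in the frame of end_face below 0.003 m and angle between sample's own z axis and vertical below 0.1 rad and value of joint knob above 1.2 rad and linear speed of sample below 0.01 m/s); the robot touches nothing.
It fails at once if the caliper, brush or glue stick is moved by more than 30 mm (distance of any of caliper, brass_brush, glue_stick from where it was at the start of the episode above 0.03 m).
It also fails if it takes over 48 s, if anything falls off the work surface, if the arm or the gripper's body presses on something with over 40 N, if the wrist force passes 120 N, or if a joint passes its speed limit or range.

## Working session

There is one attempt and no reset: what is moved stays moved. The work goes in short steps, Python scripts to look and compute and a tool call to move; the robot and the scene stay as the last step left them, time stands still between calls to the robot, and variables do not carry over. Pictures are saved under pics/ and viewed, at most 10 in all, crops included, and the job is handed in when it is done.

Besides the shell and the picture viewer there is one more tool, called after "Request:" as name([rows], argument=value, ...), one row to a line, values as JSON. drive_tool: Moves the arm, as the interface text tells. Shift numbers are shares of 50 mm and turn numbers shares of pi rad, none past 1 either way. Its arguments: {"type":"object","properties":{"deltas":{"type":"array","items":{"type":"array","items":{"type":"number"}}},"fingers":{"type":"number"},"force":{"type":"number"}},"required":["deltas"]}

```bash
mkdir -p pics
python3 - <<'E'
from rig import robot
import cv2,numpy as np
s=robot.sense();print({k:np.round(v,3).tolist() for k,v in s.items()})
for n in("side","top"):
    c=robot.camera(n);cv2.imwrite(f"pics/{n}0.png",c["image"]);np.savez(n+"0.npz",**c)
    print(n,c["camera_matrix"].round(1).tolist(),c["R"].round(3).tolist(),c["t"].round(3).tolist())
E
```

```text
{'time_s': 0.0, 'joint_positions': [-1.471, 0.291, -0.154, 1.127, -0.0, 1.431], 'qvel': [-0.001, 0.001, 0.0, 0.0, -0.0, -0.001], 'tau': [0.001, -53.714, 33.137, 0.015, -0.0, -0.0], 'tcp_pos': [0.124, -0.51, 0.242], 'ee_rot': [-0.001, 0.993, 0.119, 0.0], 'wrist_force': [-0.478, 0.341, 0.065], 'wrist_torque': [0.014, 0.015, 0.01], 'grasp_force': 0.0, 'gripper_width': 0.085}
side [[458.2, 0.0, 275.8], [0.0, 458.2, 205.2], [0.0, 0.0, 1.0]] [[-0.837, -0.547, 0.003], [-0.217, 0.326, -0.92], [0.503, -0.771, -0.391]] [0.558, 0.082, 0.936]
top [[495.7, 0.0, 282.3], [0.0, 495.7, 215.0], [0.0, 0.0, 1.0]] [[0.105, -0.994, 0.005], [-0.973, -0.104, -0.208], [0.207, 0.016, -0.978]] [0.211, 0.557, 1.083]
```

View pics/top0.png

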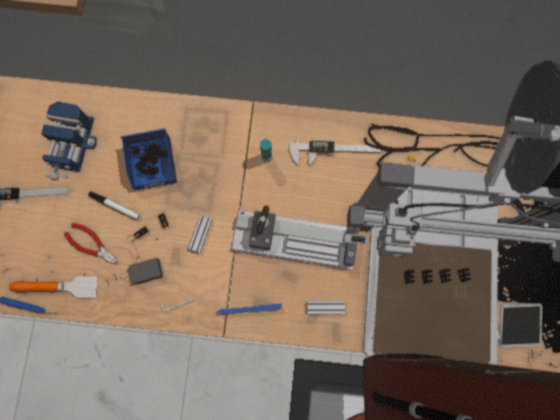

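View pics/side0.png

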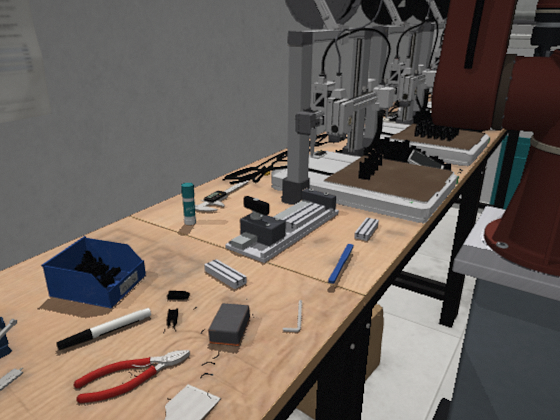

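The top view shows the fixture from about (233,213) to (358,268), with the stop and knob at about (262,228), the bar at (312,248) and the dark end stop at (352,250). The printers are to the right. The side view shows the same layout. I'll zoom in and measure.

```bash
cat > h.py <<'E'
import numpy as np,cv2
from rig import robot
def world(c,u,v,z=None,zd=None):
    K,R,t=c["camera_matrix"],c["R"],c["t"]
    d=R.T@np.linalg.solve(K,np.array([u,v,1.])); o=-R.T@t
    return o+d*(zd if z is None else (z-o[2])/d[2])
def pix(c,X):
    p=c["camera_matrix"]@(c["R"]@np.asarray(X,float)+c["t"]);return p[:2]/p[2]
E
python3 - <<'E'
from h import *
c=np.load("top0.npz");im=c["image"][195:285,220:380]
cv2.imwrite("pics/topz.png",cv2.resize(im,None,fx=5,fy=5,interpolation=cv2.INTER_CUBIC))
c=dict(c);Z=c["z_map"]
v,u=np.mgrid[195:285,220:372]
P=np.array([[world(c,uu,vv,zd=Z[vv,uu]) for uu in range(220,372)] for vv in range(195,285)])
np.save("P.npy",P)
h=(P[...,2]*1000).round().astype(int)
for r in range(0,90,5): print(195+r,h[r,::4].tolist())
E
```

```text
195 [10, 1, -1, 4, 0, 1, 0, -1, -1, -3, 0, 4, 2, 2, -3, 3, 0, 4, -2, -2, -7, -3, 1, -2, -1, 0, 0, 0, -2, -1, -3, 2, 1, -2, -2, -6, 211, 263]
200 [-2, 0, 1, 2, -3, -7, -2, 2, 0, 0, -1, -3, -1, -4, 3, 6, -2, 2, 1, -1, -2, 2, 0, -5, 0, -3, 1, -4, -2, 0, 1, 2, 0, 1, -3, 161, 217, 263]
205 [-4, -1, -1, -2, 4, -22, -3, -1, -1, -1, 3, 89, -2, -5, 1, -2, -1, -2, 4, 5, 4, 0, -1, -4, 0, -5, 2, 2, 1, 6, -1, 1, -3, 232, 229, 169, 221, 230]
210 [-4, 2, -4, 0, 2, 10, 9, -3, 0, 52, -5, 88, 88, -4, -1, -4, -1, -1, 0, 2, 1, 0, 1, -2, 4, -5, -2, -1, 0, 3, -4, 1, 203, 233, 235, 236, 232, 224]
215 [1, 4, 3, -3, -3, 23, 24, 7, 11, 50, 53, 94, 52, 51, 13, -3, 1, -2, 0, -3, -4, 0, 3, 1, -1, -3, 1, -4, -5, 0, -1, -3, 211, 234, 232, 238, 230, 224]
220 [0, 4, 2, -3, -3, 20, 25, 22, 23, 50, 1174, 92, 60, 52, 21, 6, 9, 11, 10, 9, 7, 11, 9, -5, -3, -2, 1, 1, -6, -2, 0, -1, 215, 235, 235, 232, 220, 224]
225 [-2, 1, -2, 2, 1174, 20, 19, 25, 54, 48, 93, 81, 49, 53, 21, 24, 23, 27, 23, 20, 23, 23, 26, 7, 8, 7, 10, 13, 11, 8, 12, 0, 216, 220, 221, 219, 215, 216]
230 [-4, 3, -2, -4, 14, 10, 9, 6, 51, 52, 94, 46, 51, 5
[... 855 characters left out ...]
0 [-2, 0, -3, 0, -2, 4, 1, -3, 0, 0, -1, 0, -1, 0, 3, -1, 1, -3, 0, 7, 11, 11, 17, 23, 19, 19, 19, 19, 17, 9, 9, 34, 44, 45, 1, 0, 1, 3]
265 [-3, -3, 0, -11, 1174, 2, 0, -1, -3, -3, 2, -2, 1, -4, 0, -2, 0, 0, 1174, 1, -5, -3, 0, 2, 2, 0, 0, 8, 11, 8, 18, 11, 12, 17, -2, -1, 3, -2]
270 [0, 0, -3, -749, 2, 1, -2, -1, -5, -4, 5, 0, -1, -3, 3, -1, -2, 1, 0, -2, -2, 2, -3, 3, 0, 0, -2, -3, 0, 5, 0, 1, -2, 0, -2, -1, -1, 28]
275 [0, -4, -1, 0, 3, 0, 0, 1, 3, 1, 0, -3, -3, 0, -2, 1, 1, -1, 0, -2, -1, 2, 1, -2, -4, 0, 0, -3, -1, 0, -2, -2, -2, -1, -3, 0, 0, 32]
280 [-3, -1, 2, -2, 6, 1, 4, -5, -7, -2, 3, -1, 1, -2, -2, 2, -3, 0, -2, 1, 1, 0, -2, 0, -3, -2, 1, 0, -1, -3, 1, -1, 1, -2, -3, -2, -1, 38]
```

View pics/topz.png

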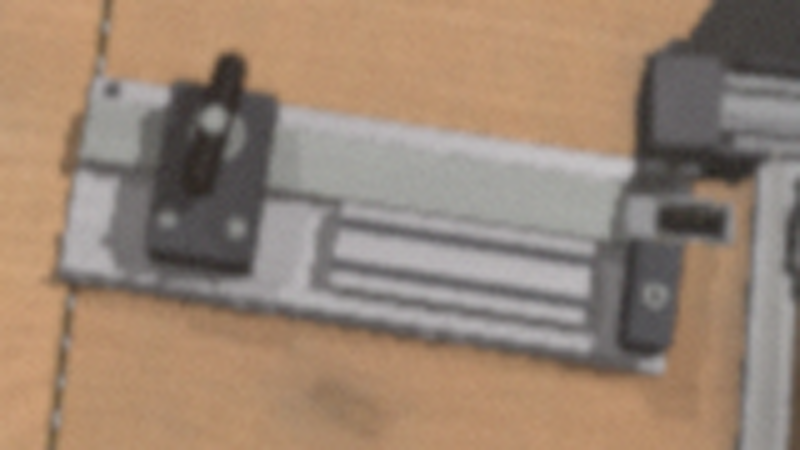

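The zoomed view shows the saddle at crop x 148–278, y 80–272 and the knob handle from (232,55) to (197,195). The bar runs from x 330 to 590, leaving a small gap to the end stop at about (650,290). Next I'll fit rectangles by height.

Run:
```python
from h import *
c=dict(np.load("top0.npz"));P=np.load("P.npy")
w=lambda a,b,z:world(c,220+(a-2)/5,195+(b-2)/5,z)
cor=[w(95,78,.01),w(62,275,.01),w(662,372,.01)];print("plate",np.round(cor,4).tolist())
v1=cor[1]-cor[2];print("len",np.linalg.norm(v1[:2]),"yaw y-axis",np.arctan2(-v1[0],v1[1]))
v0=cor[0]-cor[1];print("wid",np.linalg.norm(v0[:2]),"yaw x-axis",np.arctan2(v0[1],v0[0]))
def rect(m,name):
    m=m.astype(np.uint8);n,l,s,_=cv2.connectedComponentsWithStats(m)
    i=1+np.argmax(s[1:,4]);q=P[l==i][:,:2].astype(np.float32)
    r=cv2.minAreaRect(q);print(name,len(q),np.round(r[0],4),np.round(r[1],4),r[2],q.mean(0),np.round(cv2.boxPoints(r),4).tolist())
z=P[...,2];u=np.arange(220,372)[None,:]
rect((z>.040)&(z<.12)&(u<290),"stop")
rect((z>.072)&(z<.12)&(u<290),"knob")
rect((z>.026)&(z<.04)&(u>280)&(u<345),"bar")
rect((z>.038)&(z<.053)&(u>330),"end")
for n,pts,zz in(("stop52",[(178,80),(278,95),(250,272),(148,260)],.052),("bar30",[(340,205),(592,240),(588,352),(328,287)],.03),("end46",[(683,240),(660,352),(618,345)],.046),("knob92",[(232,55),(197,195)],.092)):
    print(n,[np.round(w(*p,zz)[:2],4).tolist() for p in pts])
```

```text
plate [[0.5424, 0.3747, 0.01], [0.446, 0.3785, 0.01], [0.4302, 0.0926, 0.01]]
len 0.28628111932984357 yaw y-axis -0.05524613823248687
wid 0.09645107837198308 yaw x-axis -0.03908264819208649
stop 812 [0.5    0.3117] [0.05   0.0881] 87.10487365722656 [0.4965452 0.3108882] [[0.454800009727478, 0.289000004529953], [0.5428000092506409, 0.28450000286102295], [0.5453000068664551, 0.3345000147819519], [0.45730000734329224, 0.33889999985694885]]
knob 190 [0.5124 0.3111] [0.0144 0.0641] 80.47773742675781 [0.5114027  0.31046453] [[0.4796000123023987, 0.3093000054359436], [0.5428000092506409, 0.2987000048160553], [0.545199990272522, 0.31279999017715454], [0.4819999933242798, 0.32339999079704285]]
bar 830 [0.4696 0.1914] [0.1209 0.0424] 85.69384002685547 [0.4696372  0.19230507] [[0.4440000057220459, 0.13269999623298645], [0.4862000048160553, 0.12950000166893005], [0.4952999949455261, 0.2500999867916107], [0.453000009059906, 0.2533000111579895]]
end 224 [0.4628 0.1037] [0.0233 0.05  ] 86.01148986816406 [0.4623932  0.10409734] [[0.43709999322891235, 0.09380000084638596], [0.4869000017642975, 0.09030000120401382], [0.4884999990463257, 0.1136000007390976], [0.43869999051094055, 0.11699999868869781]]
stop52 [[0.5366, 0.3318], [0.5345, 0.2849], [0.451, 0.2887], [0.4516, 0.3356]]
bar30 [[0.4899, 0.2511], [0.4859, 0.1325], [0.4335, 0.1301], [0.4509, 0.2527]]
end46 [[0.4876, 0.0924], [0.4351, 0.0991], [0.4362, 0.1184]]
knob92 [[0.542, 0.3061], [0.4771, 0.3144]]
```

Request:
drive_tool([
  [0,0,-0.95,0,0,0],
  [0,0,-0.95,0,0,0],
  [0,0,-0.95,0,0,0],
  [0,-0.92,0,0,0,0],
  [0,-0.92,0,0,0,0],
  [0,-0.92,0,0,0,0],
  [0,-0.92,0,0,0,0],
  [0,0,0,0,0,0],
])

```text
time_s: 0.9
tcp_pos: [0.0802, -0.3267, 0.3852]
ee_rot: [-0.0, 0.993, 0.119, -0.0]
wrist_force: [-1.1, 0.3, -0.2]
gripper_width: 0.0853
grasp_force: 0.0
```

Request:
drive_tool([
  [0.84,-0.05,0,0,0,-0.04],
  [0.84,-0.05,0,0,0,-0.04],
  [0.84,-0.05,0,0,0,-0.04],
  [0.84,-0.05,0,0,0,-0.04],
  [0.84,-0.05,0,0,0,-0.04],
  [0.84,-0.05,0,0,0,-0.04],
  [0.84,-0.05,0,0,0,-0.04],
  [0.84,-0.05,0,0,0,-0.04],
  [0.84,-0.05,0,0,0,-0.04],
  [0.84,-0.05,0,0,0,-0.04],
  [0.84,-0.05,0,0,0,-0.04],
  [0.84,-0.05,0,0,0,-0.04],
  [0.84,-0.05,0,0,0,-0.04],
  [0.84,-0.05,0,0,0,-0.04],
  [0.84,-0.05,0,0,0,-0.04],
  [0,0,0,0,0,0],
])

```text
time_s: 2.5
tcp_pos: [0.286, 0.1731, 0.3847]
ee_rot: [-0.001, 0.482, 0.876, 0.0]
wrist_force: [0.8, -0.5, 0.3]
gripper_width: 0.0857
grasp_force: 0.0
```

Request:
drive_tool([
  [0,0,0,0,0,-0.0445],
  [0,0,0,0,0,-0.0445],
  [0,0,0,0,0,-0.0445],
  [0,0,0,0,0,-0.0445],
  [0,0,0,0,0,-0.0445],
  [0,0,0,0,0,-0.0445],
  [-0.66,0.58,0,0,0,0],
  [-0.66,0.58,0,0,0,0],
  [-0.66,0.58,0,0,0,0],
  [-0.66,0.58,0,0,0,0],
  [-0.66,0.58,0,0,0,0],
  [-0.66,0.58,0,0,0,0],
  [0,0,0.9,0,0,0],
  [0,0,0.9,0,0,0],
  [0,0,0.9,0,0,0],
  [0,0,0.9,0,0,0],
  [0,0,0,0,0,0],
])

```text
time_s: 4.2
tcp_pos: [0.5109, 0.3032, 0.1986]
ee_rot: [-0.005, 0.09, 0.996, -0.003]
wrist_force: [-0.2, -0.1, 0.0]
gripper_width: 0.0853
grasp_force: 0.0
```

Run:
```python
from h import *
s=robot.sense();print(s["tcp_pos"],s["ee_rot"],s["joint_positions"])
c=robot.camera("wrist");np.savez("w1.npz",**c);cv2.imwrite("pics/w1.png",c["image"])
print(c["camera_matrix"],c["R"].round(3),c["t"])
```

```text
[0.51085551 0.30315302 0.19856528] [-0.00489111  0.09006922  0.99591961 -0.00278363] [ 4.12625425e-01  4.56512733e-01 -2.24217440e-02  1.10311621e+00
 -1.64167514e-04  5.93012106e-01]
[[325.1922621    0.         280.04967727]
 [  0.         325.1922621  210.31005561]
 [  0.           0.           1.        ]] [[ 0.18   0.984 -0.007]
 [ 0.944 -0.171  0.282]
 [ 0.276 -0.058 -0.959]] [-0.38809082 -0.451962    0.21440992]
```

View pics/w1.png

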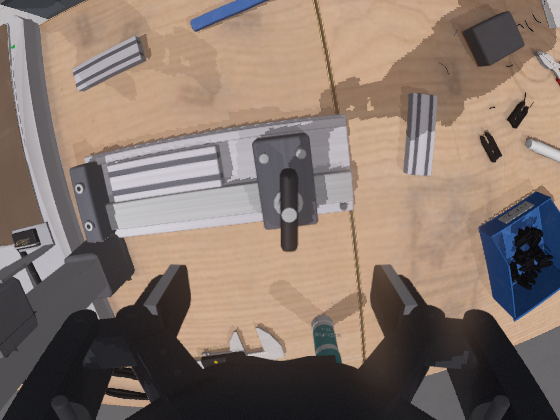

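The wrist view shows the handle from (288,170) to (289,248), the saddle around (286,180), the bar from (108,170) to (222,165), and the end stop at (92,205). The gripper is clear of everything.

```bash
cat >> h.py <<'E'
def cloud(c):
    K,R,t=c["camera_matrix"],c["R"],c["t"];v,u=np.mgrid[0:420,0:560].astype(float)
    x=(u-K[0,2])/K[0,0];y=(v-K[1,2])/K[1,1];r=np.hypot(x,y)+1e-9
    s=np.tan(np.minimum(r,1.4))/r;Z=c["z_map"]
    return (np.stack([x*s*Z,y*s*Z,Z],-1)-t)@R
def rect(P,m,name):
    n,l,s,_=cv2.connectedComponentsWithStats(m.astype(np.uint8));i=1+np.argmax(s[1:,4]);q=P[l==i]
    r=cv2.minAreaRect(q[:,:2].astype(np.float32));b=cv2.boxPoints(r)
    e=max((b[1]-b[0],b[2]-b[1]),key=np.linalg.norm)
    print(name,len(q),"ctr",np.round(r[0],4),"size",np.round(r[1],4),"long axis",round(float(np.arctan2(e[1],e[0])),3),"z",np.median(q[:,2]).round(4));return b
def scan(c):
    P=cloud(c);z=P[...,2];v,u=np.mgrid[0:420,0:560]
    roi=(v<255)&(u>60)&(u<360)
    rect(P,roi&(z>.075)&(z<.1)&(u>220),"knob")
    for n,a,b,ul,uh in(("stop",.045,.058,235,340),("bar",.026,.036,60,255),("end",.041,.051,60,135)):
        print(np.round(rect(P,roi&(z>a)&(z<b)&(u>ul)&(u<uh),n),4).tolist())
E
python3 - <<'E'
from h import *
scan(dict(np.load("w1.npz")))
E
```

```text
knob 1415 ctr [0.51   0.3089] size [0.014  0.0644] long axis -0.165 z 0.0907
stop 3966 ctr [0.4947 0.3093] size [0.05   0.0824] long axis -0.05 z 0.0515
[[0.4523000121116638, 0.2863999903202057], [0.5346999764442444, 0.2822999954223633], [0.5371000170707703, 0.33219999074935913], [0.454800009727478, 0.33629998564720154]]
bar 4399 ctr [0.4675 0.1892] size [0.1212 0.0409] long axis 1.517 z 0.0296
[[0.4438000023365021, 0.12970000505447388], [0.4846999943256378, 0.1274999976158142], [0.4912000000476837, 0.24860000610351562], [0.4503999948501587, 0.2508000135421753]]
end 1393 ctr [0.4777 0.1006] size [0.0241 0.084 ] long axis -0.058 z 0.0454
[[0.4350999891757965, 0.09099999815225601], [0.5188999772071838, 0.08609999716281891], [0.5202999711036682, 0.11020000278949738], [0.43650001287460327, 0.11509999632835388]]
```

Request:
drive_tool([
  [0.04,0.114,0.5,0,0,-0.005],
  [0,0,0.5,0,0,0],
  [0,0,0.5,0,0,0],
  [0,0,0.5,0,0,0],
  [0,0,0.49,0,0,0],
  [0,0,0,0,0,0],
])

```text
time_s: 4.85
tcp_pos: [0.5134, 0.3111, 0.0802]
ee_rot: [-0.001, 0.082, 0.997, -0.0]
wrist_force: [0.2, 0.4, 0.2]
gripper_width: 0.0852
grasp_force: 0.0
```

Request:
drive_tool([
  [0,0,0,0,0,0],
  [0,0,0,0,0,0],
  [0,0,0,0,0,0],
  [0,0,0,0,0,0],
  [0,0,0,0,0,0],
  [0,0,0,0,0,0],
  [0,0,0,0,0,0],
  [0,0,0,0,0,0],
], fingers=0, force=70)

```text
time_s: 5.65
tcp_pos: [0.5133, 0.3114, 0.0812]
ee_rot: [0.0, 0.082, 0.997, 0.0]
wrist_force: [-1.3, -0.6, 6.9]
gripper_width: 0.0125
grasp_force: 68.3
```

Request:
drive_tool([
  [-0.01,-0.09,0,0,0,0],
  [-0.01,-0.09,0,0,0,0],
  [-0.01,-0.09,0,0,0,0],
  [-0.01,-0.09,0,0,0,0],
  [-0.01,-0.09,0,0,0,0],
  [-0.01,-0.09,0,0,0,0],
  [-0.01,-0.09,0,0,0,0],
  [-0.01,-0.09,0,0,0,0],
  [-0.01,-0.09,0,0,0,0],
  [-0.01,-0.09,0,0,0,0],
  [0,0,0,0,0,0],
])

```text
time_s: 6.75
tcp_pos: [0.5111, 0.2664, 0.0812]
ee_rot: [0.0, 0.082, 0.997, 0.001]
wrist_force: [-1.2, 1.3, 7.5]
gripper_width: 0.0124
grasp_force: 68.8
```

Request:
drive_tool([
  [-0.002,-0.02,0,0,0,0],
  [-0.002,-0.02,0,0,0,0],
  [-0.002,-0.02,0,0,0,0],
  [0,0,0,0,0,0],
  [0,0,0,0,0,0],
])

```text
time_s: 7.25
tcp_pos: [0.5109, 0.264, 0.0812]
ee_rot: [0.0, 0.081, 0.997, 0.001]
wrist_force: [-1.3, 4.3, 6.3]
gripper_width: 0.0128
grasp_force: 68.7
```

Request:
drive_tool([
  [-0.002,-0.02,0,0,0,0],
  [-0.002,-0.02,0,0,0,0],
  [0,0,0,0,0,0],
  [0,0,0,0,0,0],
])

```text
time_s: 7.65
tcp_pos: [0.5108, 0.262, 0.0812]
ee_rot: [0.0, 0.081, 0.997, 0.001]
wrist_force: [-1.0, 2.6, 5.7]
gripper_width: 0.0123
grasp_force: 68.6
```

Request:
drive_tool([
  [-0.002,-0.02,0,0,0,0],
  [-0.002,-0.02,0,0,0,0],
  [0,0,0,0,0,0],
  [0,0,0,0,0,0],
])

```text
time_s: 8.05
tcp_pos: [0.5107, 0.26, 0.0811]
ee_rot: [0.0, 0.081, 0.997, 0.001]
wrist_force: [-1.5, 2.6, 6.0]
gripper_width: 0.0124
grasp_force: 68.6
```

Request:
drive_tool([
  [-0.002,-0.02,0,0,0,0],
  [0,0,0,0,0,0],
  [0,0,0,0,0,0],
])

```text
time_s: 8.35
tcp_pos: [0.5106, 0.259, 0.0811]
ee_rot: [0.0, 0.081, 0.997, 0.001]
wrist_force: [-0.9, 3.3, 5.9]
gripper_width: 0.0129
grasp_force: 68.6
```

Request:
drive_tool([
  [-0.002,-0.02,0,0,0,0],
  [0,0,0,0,0,0],
  [0,0,0,0,0,0],
])

```text
time_s: 8.65
tcp_pos: [0.5106, 0.258, 0.0811]
ee_rot: [0.0, 0.081, 0.997, 0.001]
wrist_force: [-1.8, 3.1, 5.5]
gripper_width: 0.0127
grasp_force: 68.6
```

Run:
```python
from h import *
a=robot.camera("wrist")["image"][:260,40:400];b=robot.camera("top")["image"][195:285,220:380]
a=cv2.resize(a,(720,520));cv2.imwrite("pics/w2.png",a)
cv2.imwrite("pics/t2.png",cv2.resize(b,None,fx=5,fy=5,interpolation=cv2.INTER_CUBIC))
```

```text
(no output)
```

View pics/w2.png

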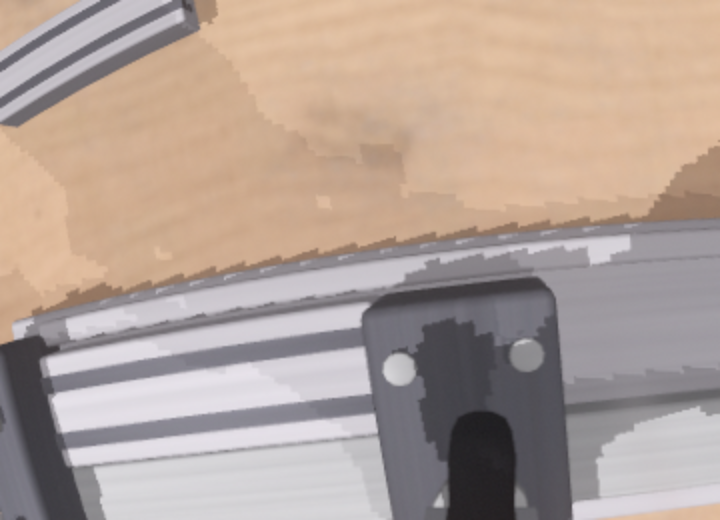

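The wrist crop shows the stop against the bar at (365,310) and the bar's foot almost at the end stop, at (55,400). I'll keep nudging until the force rises.

Request:
drive_tool([
  [-0.002,-0.02,0,0,0,0],
  [0,0,0,0,0,0],
  [0,0,0,0,0,0],
])

```text
time_s: 9.05
tcp_pos: [0.5106, 0.257, 0.0812]
ee_rot: [0.001, 0.081, 0.997, 0.001]
wrist_force: [-1.5, 3.4, 5.3]
gripper_width: 0.0126
grasp_force: 68.6
```

Request:
drive_tool([
  [-0.002,-0.02,0,0,0,0],
  [0,0,0,0,0,0],
  [0,0,0,0,0,0],
])

```text
time_s: 9.35
tcp_pos: [0.5105, 0.256, 0.0812]
ee_rot: [0.001, 0.081, 0.997, 0.001]
wrist_force: [-1.4, 3.6, 5.4]
gripper_width: 0.0126
grasp_force: 68.6
```

Request:
drive_tool([
  [-0.002,-0.02,0,0,0,0],
  [0,0,0,0,0,0],
  [0,0,0,0,0,0],
])

```text
time_s: 9.65
tcp_pos: [0.5105, 0.2554, 0.0812]
ee_rot: [0.001, 0.081, 0.997, 0.001]
wrist_force: [-1.1, 5.6, 4.9]
gripper_width: 0.0128
grasp_force: 68.6
```

Request:
drive_tool([
  [-0.002,-0.02,0,0,0,0],
  [0,0,0,0,0,0],
  [0,0,0,0,0,0],
])

```text
time_s: 9.95
tcp_pos: [0.5104, 0.2553, 0.0812]
ee_rot: [0.0, 0.081, 0.997, 0.002]
wrist_force: [-1.0, 10.2, 3.8]
gripper_width: 0.0124
grasp_force: 68.5
```

Run:
```python
from h import *
c=robot.camera("wrist");P=cloud(c);z=P[...,2];v,u=np.mgrid[0:420,0:560]
print(robot.sense()["wrist_force"])
for n,a,b,ul,uh in(("stop",.045,.058,200,340),("bar",.025,.037,45,235),("end",.040,.052,0,110)):
    print(np.round(rect(P,(v<262)&(v>140)&(z>a)&(z<b)&(u>ul)&(u<uh),n),4).tolist())
# along-bar profile, channel middle
ax=np.array([.05,.9988]);C=np.array([.4642,.1132])
d=(P[...,:2]-C)@ax;s=(P[...,:2]-C)@np.array([.9988,-.05])
for lo in range(-30,190,3):
    m=(abs(s+0.005)<.01)&(d*1000>=lo)&(d*1000<lo+3)&(z<.06)
    print(lo,int(m.sum()),(np.median(z[m])*1000).round() if m.any() else '',end=' | ')
cv2.imwrite("pics/w3.png",cv2.resize(c["image"][140:260,40:310],None,fx=2.9,fy=2.9,interpolation=cv2.INTER_CUBIC))
```

```text
[-0.88458893  9.20829989  3.78836499]
stop 8805 ctr [0.484  0.2562] size [0.0501 0.0659] long axis -0.052 z 0.0515
[[0.4498000144958496, 0.2328999936580658], [0.515500009059906, 0.22949999570846558], [0.5181999802589417, 0.27950000762939453], [0.45239999890327454, 0.28299999237060547]]
bar 10928 ctr [0.4658 0.1706] size [0.0704 0.1291] long axis -1.486 z 0.0296
[[0.4251999855041504, 0.23199999332427979], [0.43619999289512634, 0.10329999774694443], [0.5063999891281128, 0.10930000245571136], [0.49540001153945923, 0.23800000548362732]]
end 2343 ctr [0.4674 0.1011] size [0.0249 0.063 ] long axis -0.045 z 0.0453
[[0.43529999256134033, 0.09009999781847], [0.4982999861240387, 0.08730000257492065], [0.49939998984336853, 0.11209999769926071], [0.43650001287460327, 0.11490000039339066]]
-30 0  | -27 1 44.0 | -24 36 45.0 | -21 57 46.0 | -18 65 46.0 | -15 84 48.0 | -12 110 47.0 | -9 124 46.0 | -6 99 46.0 | -3 508 38.0 | 0 103 30.0 | 3 88 30.0 | 6 101 30.0 | 9 94 30.0 | 12 102 30.0 | 15 107 30.0 | 18 96 30.0 | 21 111 30.0 | 24 106 30.0 | 27 110 30.0 | 30 115 30.0 | 33 121 30.0 | 36 111 30.0 | 39 123 30.0 | 42 128 30.0 | 45 118 30.0 | 48 123 30.0 | 51 131 30.0 | 54 132 30.0 | 57 132 30.0 | 60 139 30.0 | 63 136 30.0 | 66 141 30.0 | 69 142 30.0 | 72 148 30.0 | 75 144 30.0 | 78 150 30.0 | 81 152 30.0 | 84 156 30.0 | 87 153 30.0 | 90 157 30.0 | 93 161 30.0 | 96 163 29.0 | 99 159 30.0 | 102 165 29.0 | 105 168 30.0 | 108 174 30.0 | 111 172 30.0 | 114 65 30.0 | 117 47 50.0 | 120 210 51.0 | 123 212 52.0 | 126 223 52.0 | 129 234 52.0 | 132 231 52.0 | 135 230 52.0 | 138 231 52.0 | 141 231 52.0 | 144 234 52.0 | 147 227 51.0 | 150 231 52.0 | 153 232 52.0 | 156 230 52.0 | 159 232 52.0 | 162 225 52.0 | 165 219 51.0 | 168 48 50.0 | 171 49 10.0 | 174 143 9.0 | 177 145 10.0 | 180 147 9.0 | 183 143 9.0 | 186 146 10.0 | 189 144 10.0 |
```

View pics/w3.png

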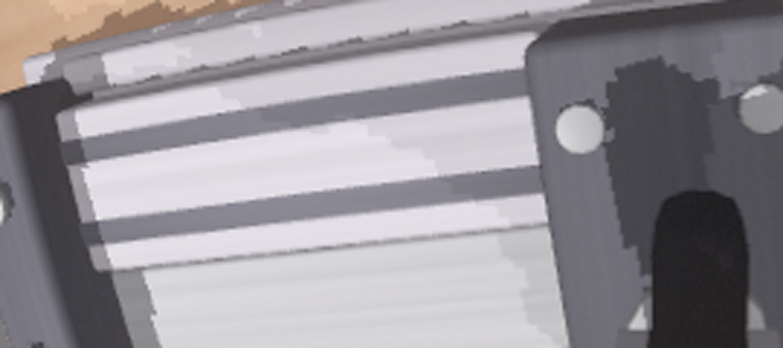

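The picture shows the bar tight against both stops, at (535,60) and (75,150). The push force has climbed to 10 N and the motion has stalled, so the bar is pinched. Now I'll tighten the knob.

Request:
drive_tool([
  [0,-0.01,0,0,0,0.03],
  [0,0,0,0,0,0.03],
  [0,0,0,0,0,0.03],
  [0,0,0,0,0,0],
])

```text
time_s: 10.4
tcp_pos: [0.5104, 0.2551, 0.0812]
ee_rot: [0.0, 0.222, 0.975, 0.003]
wrist_force: [-0.5, 10.7, 3.1]
gripper_width: 0.0126
grasp_force: 68.5
```

Request:
drive_tool([
  [0,0,0,0,0,0.03],
  [0,0,0,0,0,0.03],
  [0,0,0,0,0,0.03],
  [0,0,0,0,0,0],
])

```text
time_s: 10.8
tcp_pos: [0.5103, 0.255, 0.0812]
ee_rot: [-0.0, 0.357, 0.934, 0.002]
wrist_force: [-0.7, 10.3, 4.2]
gripper_width: 0.0126
grasp_force: 68.6
```

Request:
drive_tool([
  [0,0,0,0,0,0.03],
  [0,0,0,0,0,0.03],
  [0,0,0,0,0,0.03],
  [0,0,0,0,0,0.03],
  [0,0,0,0,0,0],
])

```text
time_s: 11.3
tcp_pos: [0.5102, 0.2549, 0.0812]
ee_rot: [-0.001, 0.526, 0.851, 0.002]
wrist_force: [-1.8, 10.4, 4.0]
gripper_width: 0.0128
grasp_force: 68.8
```

Request:
drive_tool([
  [0,0,0,0,0,0.027],
  [0,0,0,0,0,0.027],
  [0,0,0,0,0,0.027],
  [0,0,0,0,0,0.027],
  [0,0,0,0,0,0],
])

```text
time_s: 11.8
tcp_pos: [0.51, 0.2548, 0.0812]
ee_rot: [-0.001, 0.662, 0.75, 0.002]
wrist_force: [-2.4, 9.1, 4.9]
gripper_width: 0.0126
grasp_force: 68.9
```

Run:
```python
from h import *
s=robot.sense();q=s["ee_rot"];print(2*np.arctan2(q[2],q[1]),s["wrist_torque"],s["wrist_force"],s["joint_positions"])
```

```text
1.695108449712039 [ 1.97651666  0.48415007 -0.17681688] [-2.36713317  9.05339756  4.88233387] [ 0.33304236  0.50959927 -0.27272523  0.786291    0.00386342  1.77953078]
```

Request:
drive_tool([
  [0.02,0,0,0,0,0],
  [0,0,0,0,0,0],
])

```text
time_s: 12.0
tcp_pos: [0.51, 0.2549, 0.0812]
ee_rot: [-0.0, 0.661, 0.75, 0.001]
wrist_force: [-1.6, 5.8, 6.9]
gripper_width: 0.0125
grasp_force: 69.0
```

Request:
drive_tool([
  [0,0,0,0,0,0],
  [0,0,0,0,0,0],
  [0,0,0,0,0,0],
  [0,0,0,0,0,0],
  [0,0,0,0,0,0],
  [0,0,-0.4,0,0,0],
  [0,0,-0.5,0,0,0],
  [0,0,-0.5,0,0,0],
  [0,0,-0.5,0,0,0],
  [0,0,-0.5,0,0,0],
  [0,0,0,0,0,0],
  [0,0,0,0,0,0],
], fingers=1)

```text
time_s: 13.2
tcp_pos: [0.5099, 0.2537, 0.2005]
ee_rot: [0.0, 0.661, 0.75, 0.0]
wrist_force: [0.0, 0.5, -0.2]
gripper_width: 0.0858
grasp_force: 0.0
```

Run:
```python
from h import *
c=robot.camera("wrist");P=cloud(c);z=P[...,2];v,u=np.mgrid[0:420,0:560]
m=(abs(P[...,0]-.5)<.09)&(P[...,1]>.06)&(P[...,1]<.34)&(v<300)
rect(P,m&(z>.08)&(z<.1),"knob");rect(P,m&(z>.045)&(z<.058),"stop");
ax=np.array([.05,.9988]);C=np.array([.4642,.1132])
d=(P[...,:2]-C)@ax*1000;s=(P[...,:2]-C)@np.array([.9988,-.05])
for lo in list(range(-10,10))+list(range(110,128)):
    k=(abs(s+0.005)<.01)&(d>=lo)&(d<lo+1)&(z<.06)
    print(lo,int(k.sum()),(np.percentile(z[k],[10,50,90])*1000).round() if k.any() else '',end=' | ')
cv2.imwrite("pics/w4.png",c["image"])
```

```text
knob 1425 ctr [0.5083 0.2559] size [0.0138 0.0652] long axis -1.452 z 0.0909
stop 2952 ctr [0.4772 0.2567] size [0.051  0.0532] long axis -0.055 z 0.0516
-10 21 [45. 47. 49.] | -9 18 [45. 46. 48.] | -8 17 [45. 46. 48.] | -7 13 [45. 46. 47.] | -6 11 [44. 46. 47.] | -5 12 [46. 46. 47.] | -4 19 [44. 46. 46.] | -3 32 [41. 44. 45.] | -2 104 [31. 38. 44.] | -1 51 [30. 35. 43.] | 0 15 [29. 30. 32.] | 1 13 [29. 30. 30.] | 2 10 [29. 30. 31.] | 3 14 [30. 30. 31.] | 4 17 [29. 30. 31.] | 5 9 [29. 30. 30.] | 6 15 [29. 30. 30.] | 7 14 [29. 29. 31.] | 8 13 [29. 29. 30.] | 9 10 [29. 30. 30.] | 110 19 [29. 30. 30.] | 111 21 [29. 30. 30.] | 112 8 [29. 30. 31.] | 113 0  | 114 0  | 115 0  | 116 0  | 117 0  | 118 0  | 119 11 [49. 50. 51.] | 120 15 [50. 51. 52.] | 121 23 [51. 51. 52.] | 122 22 [51. 52. 53.] | 123 19 [51. 52. 53.] | 124 16 [51. 52. 53.] | 125 27 [51. 53. 55.] | 126 24 [51. 52. 54.] | 127 21 [51. 52. 54.] |
```

View pics/w4.png

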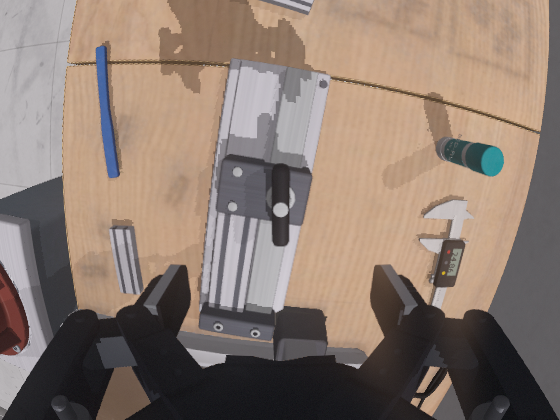

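The knob now reads about 1.40 rad. The stop at (265,190) and the bar are still pinched against the end stop at (235,322). The brush, caliper and glue stick haven't moved.

```bash
python3 -c "
from rig import robot
print(robot.sign_off())"
```

```text
the job is handed in; nothing more can be done
None
```

I slid the stop until the bar was pinched against the fixed end stop, tightened the knob to about 1.40 rad (1.2 counts as tight), released it and handed the job in. The caliper, brush and glue stick weren't touched; the hand-in returned no verdict.

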